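Close the guarded clamp of a board test jig and start the test

ROBOT

A 6-joint arm with a two-finger parallel gripper is mounted at the origin on the work surface. World frame = base frame: x ahead of the robot, y to its left, z up, the work surface at z = 0. Lengths are in m, angles in rad, forces in N, time in s.
With the tool pointing down it reaches from about 0.25 to 0.775 m from the base axis. Payload 4 kg.
Tool frame: the origin (TCP) lies midway between the tips of the shut fingers; the grasp point (between the pads) lies 19 mm behind it (manip.grip_point_offset is the distance from the TCP to the grasp point, in m); z points along the fingers, y is the direction in which the jaws open and shut (so a half turn about z gives the same grasp; the last joint's range is limited). The gripper opens to 94 mm and grips with 3 to 60 N. Pads are 16 mm wide; open, the fingers measure 119 mm over their backs; the gripper's body (75 mm by 177 mm) begins 78 mm behind the grasp point.
Start: joints at [1.154, 0.087, 1.371, -0, 1.684, -0.103], TCP at [0.17, 0.523, 0.206] pointing down, gripper open.
Joint ranges: [-3.1, 3.1], [-0.76, 2.03], [0.27, 2.55], [-1.08, 4.22], [0.17, 2.65], [-2.57, 2.57]. Speed limits (rad/s): [2.79, 2.79, 3.14, 3.14, 3.14, 3.14].

INTERFACE

Orientations are given as [roll, pitch, yaw] about the fixed x, y, z axes, in that order (R = Rz(yaw) Ry(pitch) Rx(roll)).
In Python, from cell import sense, vision, manip gives the robot as it stands.
- The arm moves only by the shell command python3 -m creep 'ROWS' [OPENING]. ROWS is JSON, a list of rows, each a list of 4 numbers: the shift along the tool's x, y, z in cm, then the turn about the tool's z in degrees. A call has 1 to 20 rows; each row is the pose to reach, as a shift and turn from the pose commanded when the call began, along the tool's axes at that moment; what a row does not reach only later rows make up. A row lasts 1/10 s, in which the tool goes at most 50 mm and 8.59 degrees, less where a joint would pass 70% of its speed; a pose out of reach is approached as far as the arm can. A call with a gripper value outside its range is refused whole. OPENING is the opening in per cent of the stroke, from 0 (shut) to 100 (fully open), set as the call begins (- or left out, the last holds). The fingers move at their own pace and stop on an object; the grip force is fixed at half the most. Time passes only in rows, so rows that repeat a pose let the fingers close. It gives the time, the measured TCP pose, the force and the opening at its end, in the units of the state.
- sense(): the state, without advancing time (a new reading comes with each control period).
- vision.get_image(name): name is "scene" or "top" or "wrist"; returns a dict with "pixels" (384x512x3 uint8, red, green, blue), "range_z" (384x512 float32, m along the optical axis (not along the pixel's ray), 0 where there is no reading), "K" (3x3 intrinsics, pixels), "origin" and "attitude" of the camera in the world; the wrist camera has in their place "tool_from_camera" (4x4, takes a point from camera to tool coordinates, whose origin is the TCP and whose axes are the flange's). Camera axes: x right, y up, looking along -z (the intrinsics and any distortion apply to the point x, -y, -z); pixel columns grow to the right and rows downward; lengths in m; the calibration is good to about 2 mm. A picture is of the moment at which its call begins: read the wrist's pose just before it.
- manip.job_done(): hands the job in, once; it reports no verdict.
The state is a dict: "time_s": time; "qpos": joint angles; "joint_velocities": joint speeds; "joint_torque": joint torques, N m; "ee_pos": TCP position; "orientation": TCP orientation; "ft_force": force on the tool from outside, world axes, zero at the start; "torque": the same for the moment, N m; "grip_width": finger opening in m.
Only numpy, scipy, OpenCV 4.12 (cv2) and the standard library are available. Lean on these libraries where they do the work, as an engineer would, in place of code of your own. Each camera call takes 0.05 s, during which the arm holds its last target.

TASK

Clamp the circuit board in the test jig and start its test: reach in through the window in the top of the jig's guard and press the clamp lever fully down, without touching the guard or the edge of its window. Only when the lever is down, press the round start button on the tester box all the way in and let it come back out. It is all done by pressing: pick nothing up, and leave the board and everything else on the table where it lies.

Things in the scene. Friction and masses are not known exactly. Their poses are not given: they have to be found in the camera images.
- jig: board test jig, bolted to the table: grey box 325 x 200 mm, 45 mm high, with an aluminium top plate. Its x axis runs along the jig, from the ledge and lever end to the board end; z up. Origin on its underside, on its middle line, vertically below the lever's pivot. The box reaches from x = -180 to +145 mm and y = -100 to +100 mm in its own frame
- guard: the jig's guard, fixed to the jig (same origin and axes): a clear plastic hood, x = -140 to +140 mm, y = -95 to +95 mm, from the base's top at z = 45 mm up to its flat top at z = 130 mm, closed on all sides but for one rectangular window in its top
- window (a point): centre of the guard's window, level with the top of its edge strip (132 mm above the table). Axes as the jig's. Clear opening 130 mm along the jig's x, 100 mm along its y; round it runs a black rubber edge strip 8 mm wide and 10 mm deep, part of the guard, and beyond that the clear top. The clamp lever lies on the window's middle line
- lever (a joint): angle of the toggle clamp's lever above level (rad): 0 is level, fully down on its stop (board clamped); it starts raised, 0.5 to 0.75, its end standing up out of the window; range 0 to 0.85. No spring: stiff by friction (0.3 N m, about 5 N on the grip), it stays where it is left. The pivot lies across the jig, 88 mm above the table, 63 mm from the window's centre towards the board end
- lever_grip (a point): point on the axis of the lever's round black rubber grip (20 mm thick, from 36 to 110 mm from the pivot; steel shank before it), 62 mm from the pivot; moves with the lever. The lever points from its pivot to the jig's ledge end. Fully down, this point is 88 mm above the table (top of the grip 98 mm, 34 mm below the top of the window's edge strip), 1 mm from the window's centre in plan
- lever_end (a point): tip of the lever's rounded grip end, on its axis, 110 mm from the pivot; moves with the lever
- board: green circuit board 62 x 82 mm, 9 mm thick with its parts, 50 g, lying loose in the jig's nest under the guard; origin under its centre. Leave it
- tester: grey tester box fixed on the table to the left or right of the jig, 150 x 130 mm, top face 54 mm above the table, with a screen, a small black knob and the start button on top. Origin under its centre; its x axis points from the button side to the screen side
- start (a joint): travel of the start button (m): 0 is out, 0.006 fully in; a spring brings it back. About 5 N presses it fully in
- start_top (a point): centre of the top face of the start button: the only round steel push button on the tester, 32 mm across, in a black housing; pressed straight down. The small black knob (22 mm across, 68 mm above the table) beside it, 68 mm off, is not part of the job
- bin: loose blue open parts bin with a few parts in it, 150 x 110 mm, 65 mm tall with a short grip lip; origin under its centre. Leave it
- radio: loose small radio plug-in module, 34 x 24 mm, 13 mm tall, lying on the jig's front ledge, outside the guard; origin under its centre. Leave it
- spare_board: loose spare circuit board, 62 x 82 mm, 9 mm thick with its parts, lying on the table; origin under its centre. Leave it
- spool: loose solder spool standing on its flange, 60 mm across, 40 mm tall; origin under its centre. Leave it
- bottle: loose white plastic bottle, 42 mm across, 100 mm tall; origin under its centre. Leave it
- jar: loose clear jar with steel lid, 56 mm across, 60 mm tall; origin under its centre. Leave it
- pliers: loose pliers lying on the table, about 130 mm long, 14 mm thick. Leave it
Things that resemble listed ones, but are neither listed nor needed, are in the scene too. Of the things that look like the tester, the larger one is meant.

How it is judged:
By the outcome, as a careful person would: the job done as asked, in the order asked, and still so for the second after the job is handed in, with the robot touching nothing.
It also fails if it takes over 42 s, if anything falls off the work surface, if the arm or the gripper's body presses on something with over 40 N, if the wrist force passes 120 N, or if a joint passes its speed limit or range.

## Working session

There is one attempt and no reset: what is moved stays moved. The work goes in short steps, Python scripts to look and compute and a shell command to move; the robot and the scene stay as the last step left them, time stands still between calls to the robot, and variables do not carry over. Pictures are saved under pics/ and viewed, and the job is handed in when it is done.

```bash
ls; mkdir -p pics; cat > h.py <<'E'
import numpy as np,cv2
from cell import sense,vision,manip
def save(im,n,crop=None,s=1):
    p=im["pixels"][:,:,::-1]
    if crop: x0,y0,x1,y1=crop; p=p[y0:y1,x0:x1]
    cv2.imwrite("pics/"+n,cv2.resize(p,None,fx=s,fy=s,interpolation=cv2.INTER_CUBIC))
E
python3 - <<'E'
from h import *
s=sense();print({k:np.round(v,3) for k,v in s.items()})
for n in("scene","top","wrist"):
    im=vision.get_image(n);np.save("pics/%s0.npy"%n,im,allow_pickle=True);save(im,n+"0.png",s=1.5)
    print(n,im["K"].round(1).tolist(),{k:np.round(v,3).tolist() for k,v in im.items() if k not in("pixels","range_z","K")})
E
```

```text
pics
{'time_s': np.float64(0.0), 'qpos': array([ 1.154,  0.088,  1.372,  0.   ,  1.684, -0.103]), 'joint_velocities': array([-0.001, -0.   ,  0.001,  0.001,  0.001, -0.001]), 'joint_torque': array([ 0.0000e+00, -3.4019e+01, -3.0243e+01,  7.2000e-02,  3.3000e-02,
       -0.0000e+00]), 'ee_pos': array([0.17 , 0.523, 0.204]), 'orientation': array([-3.139, -0.   ,  2.828]), 'ft_force': array([0.812, 0.492, 0.06 ]), 'torque': array([-0.025, -0.041,  0.008]), 'grip_width': np.float64(0.094)}
scene [[457.4, 0.0, 264.2], [0.0, 457.4, 180.9], [0.0, 0.0, 1.0]] {'origin': [1.129, -0.752, 1.058], 'attitude': [0.781, 0.005, 0.657]}
top [[372.4, 0.0, 260.1], [0.0, 372.4, 194.0], [0.0, 0.0, 1.0]] {'origin': [0.431, 0.015, 1.145], 'attitude': [0.114, 0.003, -1.565]}
wrist [[264.3, 0.0, 255.4], [0.0, 264.3, 190.0], [0.0, 0.0, 1.0]] {'tool_from_camera': [[-0.0, 0.974, 0.226, 0.065], [1.0, 0.0, 0.0, 0.0], [0.0, 0.226, -0.974, -0.18], [0.0, 0.0, 0.0, 1.0]]}
```

View pics/scene0.png

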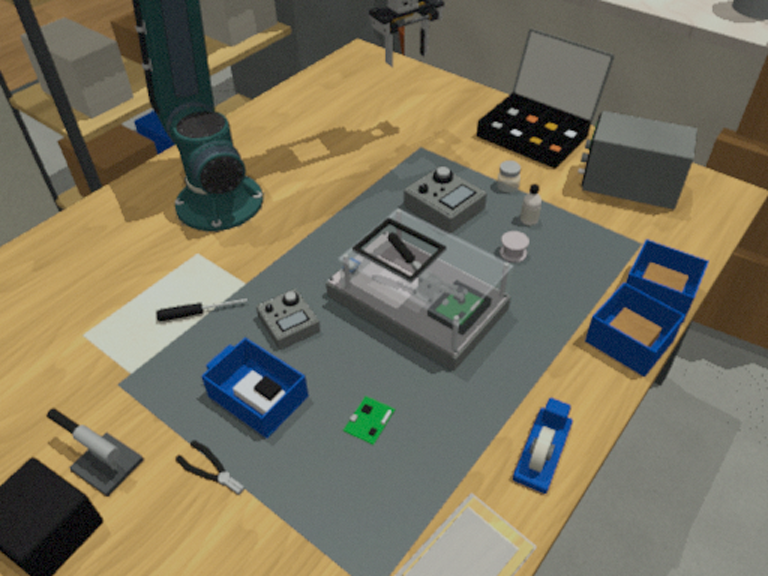

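View pics/top0.png

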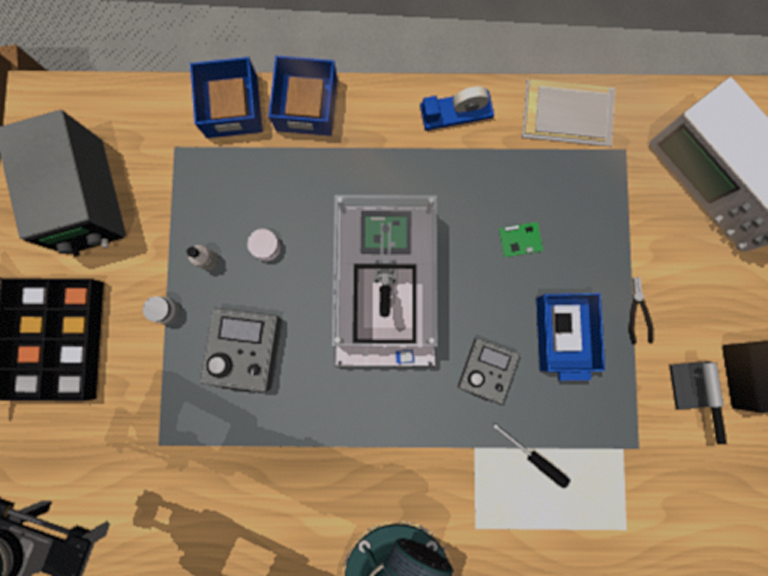

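View pics/wrist0.png

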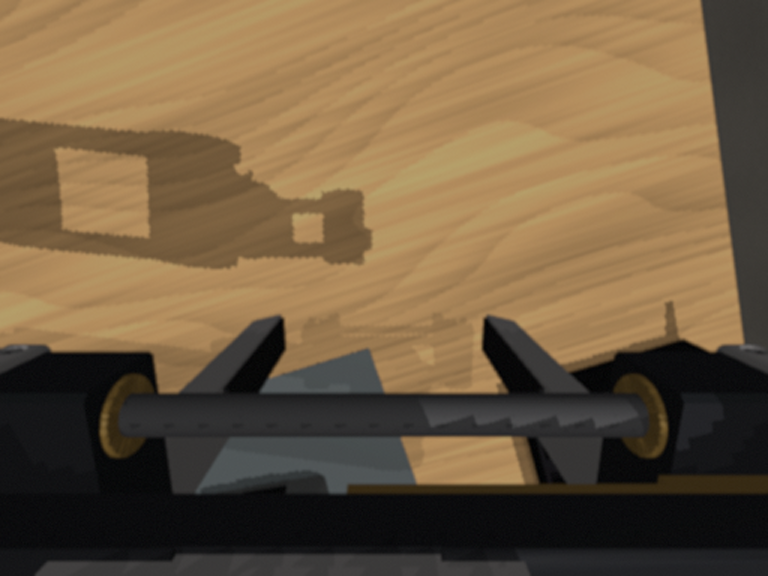

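The top view shows the jig, with its window at about (385,303) in the 1.5x picture and its lever pointing towards the robot. There are two tester-like boxes: a large one at (241,347) and a small one at (490,370). The large one fits the description. I'll crop both areas.

```bash
python3 - <<'E'
import numpy as np,cv2
from h import *
t=np.load("pics/top0.npy",allow_pickle=True).item();s=np.load("pics/scene0.npy",allow_pickle=True).item()
save(t,"c1.png",(215,125,300,250),4.7)
save(t,"c2.png",(125,195,195,270),7)
save(s,"c3.png",(210,130,350,245),5)
E
```

```text
(no output)
```

View pics/c1.png

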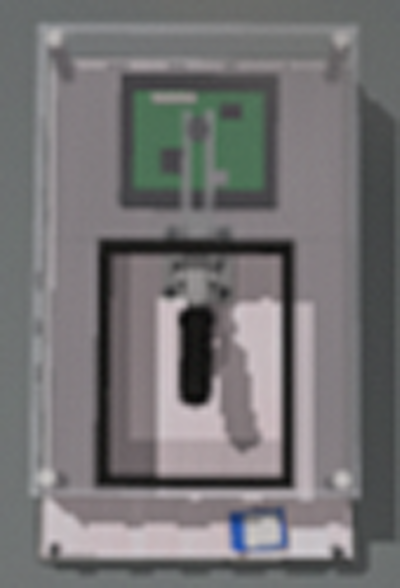

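View pics/c2.png

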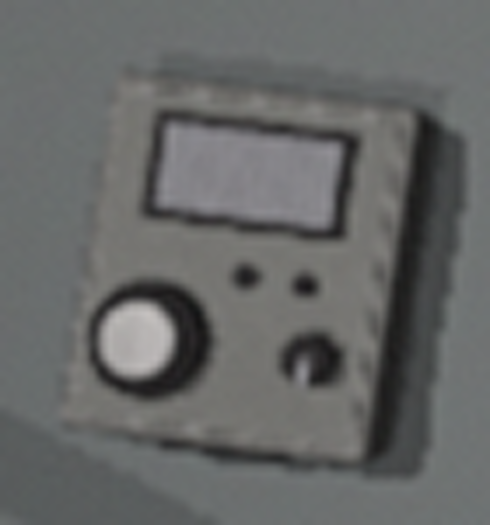

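View pics/c3.png

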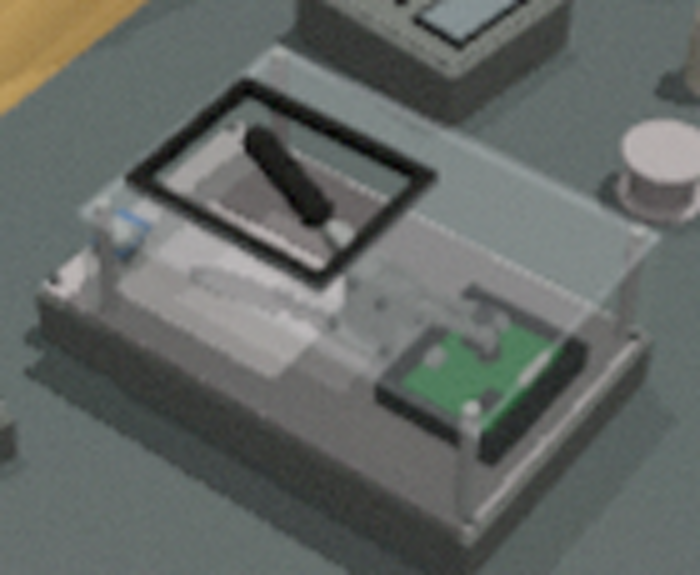

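The crops show:
- Window strip: outer corners at c1 (97,240) to (295,487).
- Black grip: (195,307) to (195,405).
- Tester: the large box at top-view (161,231) has a round steel button in a black housing, at c2 (135,340). Its knob is at (310,360).

Next I'll turn these into positions.

```bash
cat >> h.py <<'E'
from scipy.spatial.transform import Rotation as R
def ray(im,px):
    K=im["K"];px=np.atleast_2d(px).astype(float)
    d=np.c_[(px[:,0]-K[0,2])/K[0,0],-(px[:,1]-K[1,2])/K[1,1],-np.ones(len(px))]
    A=np.asarray(im["attitude"]); A=R.from_euler("xyz",A).as_matrix() if A.shape==(3,) else A
    return np.asarray(im["origin"]),d@A.T
def onz(im,px,z):
    o,d=ray(im,px);return o+d*((z-o[2])/d[:,2])[:,None]
def tri(a,pa,b,pb):
    o1,d1=ray(a,pa);o2,d2=ray(b,pb);d1=d1[0];d2=d2[0]
    s=np.linalg.lstsq(np.c_[d1,-d2],o2-o1,rcond=None)[0]
    p,q=o1+s[0]*d1,o2+s[1]*d2;return (p+q)/2,np.linalg.norm(p-q)
def dep(im,px):
    o,d=ray(im,px);z=np.array([im["range_z"][int(round(v)),int(round(u))] for u,v in np.atleast_2d(px)])
    return o+d*z[:,None]
E
python3 - <<'E'
from h import *
np.set_printoptions(precision=4,suppress=True)
t=np.load("pics/top0.npy",allow_pickle=True).item();s=np.load("pics/scene0.npy",allow_pickle=True).item()
f=lambda u,v,x0,y0,k:(x0+(u+.5)/k-.5,y0+(v+.5)/k-.5)
# window strip mask
g=t["pixels"].max(2).astype(int)
m=np.zeros(g.shape,np.uint8);m[172:232,232:282]=(g[172:232,232:282]<60)
n,l,st,c=cv2.connectedComponentsWithStats(m)
for i in range(1,n):
    if st[i,4]>30:
        pts=np.argwhere(l==i)[:,::-1].astype(np.float32);r=cv2.minAreaRect(pts);print(st[i],r)
        print(onz(t,cv2.boxPoints(r),.132)[:,:2].tolist(), onz(t,[r[0]],.132))
# inner hand corners + outer from both views
ct=[f(*p,215,125,4.7) for p in((97,240),(295,240),(295,487),(97,487))]
cs=[f(*p,210,130,5) for p in((248,78),(438,176),(320,287),(128,178))]
print("top outer",onz(t,ct,.132));print("scene outer",onz(s,cs,.132))
W=onz(t,ct,.132);print("sizes",np.linalg.norm(W-np.roll(W,1,0),axis=1))
# lever tip / grip lower end
print("tip",tri(t,f(195,402,215,125,4.7),s,f(256,136,210,130,5)))
print("gripbase",tri(t,f(197,312,215,125,4.7),s,f(318,210,210,130,5)))
print("dep grip",dep(t,[f(195,v,215,125,4.7) for v in(320,340,360,380,395)]))
# button
g=t["pixels"].min(2).astype(int);m=np.zeros(g.shape,np.uint8);m[232:256,135:158]=g[232:256,135:158]>150
n,l,st,c=cv2.connectedComponentsWithStats(m);i=1+np.argmax(st[1:,4]);print("btn",st[i],c[i],dep(t,c[i]))
print("btn dep range",[onz(t,c[i],z)[0] for z in(.06,.07,.08)])
b=f(310,360,125,195,7);print("knob",onz(t,b,.068),dep(t,b))
P=[f(*p,125,195,7) for p in((125,75),(415,105),(365,460),(65,420))];B=onz(t,P,.054);print(B,np.linalg.norm(B-np.roll(B,1,0),axis=1))
g=s["pixels"].min(2).astype(int);m=np.zeros(g.shape,np.uint8);m[108:124,283:306]=g[108:124,283:306]>150
n,l,st,c2=cv2.connectedComponentsWithStats(m);j=1+np.argmax(st[1:,4]);print("btn scene",st[j],c2[j],dep(s,c2[j]),tri(t,c[i],s,c2[j]))
E
```

```text
[236 176  41  53 355] ((256.0, 202.0), (52.0, 40.0), 90.0)
[[0.5964290049488062, 0.08443489063365468], [0.597024448919806, -0.025706434828991934], [0.45441611789708247, -0.0258407516865632], [0.4537916935542455, 0.08255075276240473]] [[0.5248 0.0288 0.132 ]]
[253 190   8  21 123] ((256.5, 200.0), (20.0, 7.0), 90.0)
[[0.5578320930742833, 0.03730686507814042], [0.5579376980240444, 0.018115676176619647], [0.5030192579286151, 0.017794522460718686], [0.5029116971548808, 0.03686779777852983]] [[0.5303 0.0275 0.132 ]]
top outer [[ 0.5973  0.0865  0.132 ]
 [ 0.598  -0.0295  0.132 ]
 [ 0.4538 -0.0296  0.132 ]
 [ 0.4532  0.0846  0.132 ]]
scene outer [[ 0.4581  0.0856  0.132 ]
 [ 0.6017  0.0842  0.132 ]
 [ 0.601  -0.031   0.132 ]
 [ 0.4574 -0.0282  0.132 ]]
sizes [0.1442 0.116  0.1441 0.1142]
tip (array([0.5038, 0.0303, 0.1484]), np.float64(0.006289444319597726))
gripbase (array([0.5562, 0.0275, 0.121 ]), np.float64(0.0006896001908117382))
dep grip [[0.5503 0.0288 0.133 ]
 [0.5379 0.0286 0.1402]
 [0.5256 0.0284 0.1473]
 [0.5133 0.0282 0.1567]
 [0.5047 0.0281 0.1581]]
btn [140 239   9   9  70] [144.0429 242.9429] [[0.4112 0.3475 0.0768]]
btn dep range [array([0.4109, 0.3527, 0.06  ]), array([0.4111, 0.3496, 0.07  ]), array([0.4112, 0.3465, 0.08  ])]
knob [[0.4028 0.2787 0.068 ]] [[0.4027 0.2789 0.0672]]
[[0.5205 0.3639 0.054 ]
 [0.5086 0.2416 0.054 ]
 [0.3616 0.258  0.054 ]
 [0.3772 0.3828 0.054 ]] [0.1446 0.1229 0.1479 0.1257]
btn scene [292 112   7   4  25] [294.88 113.44] [[0.4113 0.349  0.075 ]] (array([0.4114, 0.3482, 0.0754]), np.float64(0.0006802016876474004))
```

Measurements against the given sizes:

| Item | Measured | Check |
|---|---|---|
| Window centre | (0.527, 0.028) | strip 144 x 115 mm, expected 146 x 116; yaw about 0 |
| Lever | rises about 0.55 rad, pivot near x = 0.59 | within the stated 0.5 to 0.75 |
| Button top | (0.411, 0.348, 0.076) | knob 69 mm away, expected 68 |
| Tester box | 146 x 124 mm | the large one, so the right box |

Next I'll shut the fingers and move above the window at the current height.

```bash
python3 -m creep '[[-1,-0.7,0,0],[-3,-2.2,0,-1],[-6,-4.4,0,-3],[-10,-7.3,0,-5],[-14,-10.3,0,-7],[-18,-13.2,0,-9],[-22,-16.1,0,-11],[-26,-19.1,0,-13],[-30,-22,0,-15],[-34,-24.9,0,-17],[-38,-27.9,0,-18],[-42,-30.8,0,-18],[-45,-33,0,-18],[-47.5,-34.9,0,-18],[-48.7,-35.7,0,-18],[-49.2,-36.1,0,-18],[-49.2,-36.1,0,-18],[-49.2,-36.1,0,-18],[-49.2,-36.1,0,-18]]' 0
python3 - <<'E'
from h import *
s=sense();print(s["time_s"],s["ee_pos"],s["orientation"],s["ft_force"],s["qpos"],s["grip_width"])
for n in("wrist","scene"):
    im=vision.get_image(n);np.save("pics/%s1.npy"%n,im,allow_pickle=True);save(im,n+"1.png",s=1.5)
E
```

```text
time_s: 2.05
ee_pos: [0.5258, 0.0292, 0.2058]
orientation: [3.141, 0.0, -3.139]
ft_force: [-0.1, -1.0, -0.1]
grip_width: 0.0006
2.05 [0.52578259 0.02915611 0.20576342] [ 3.14120801e+00  2.96314388e-04 -3.13929358e+00] [-0.12499606 -0.97970152 -0.11869797] [-5.25640144e-02  3.46802127e-02  1.42554006e+00  4.02759167e-04
  1.68109760e+00 -1.62561508e+00] 0.0005899519976726946
```

View pics/wrist1.png

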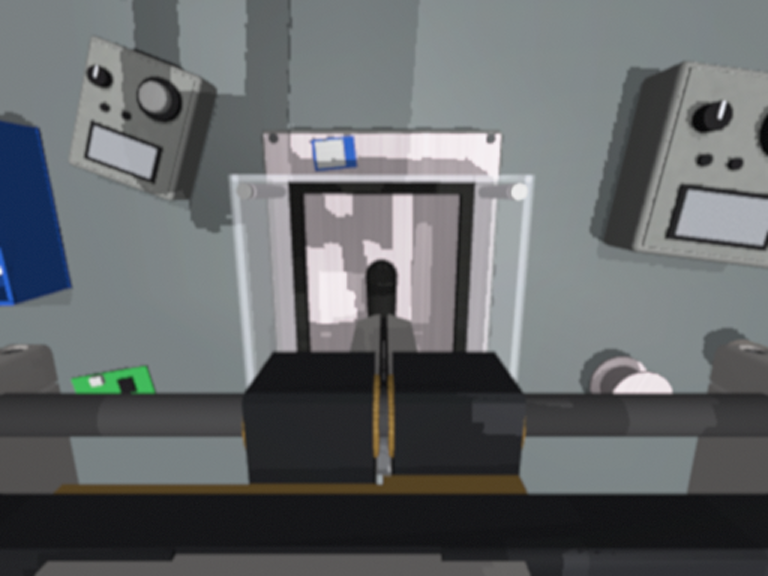

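View pics/scene1.png

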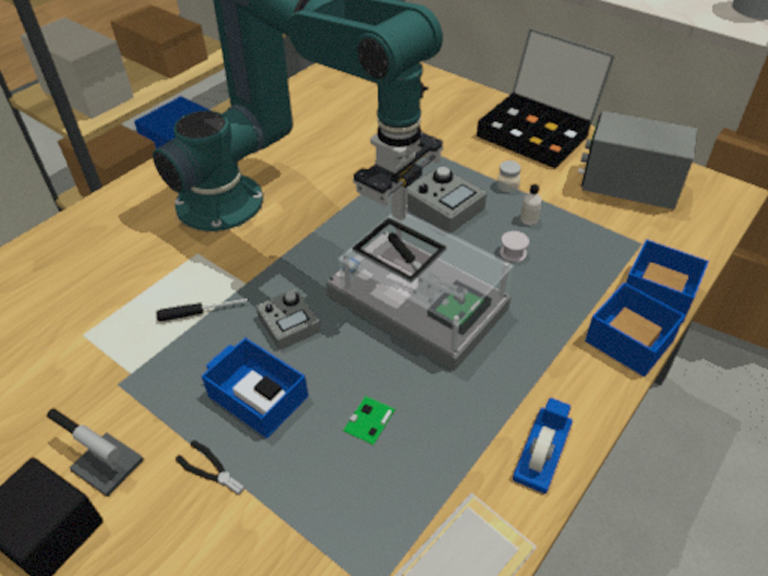

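The wrist view shows the shut fingers (column 384) centred on the window (strip columns 297 to 468) and over the lever, whose tip is at (381,270). The nothing-touched clearance looks wide on all sides. I'll press down in steps.

```bash
python3 -m creep '[[0,0,1,0],[0,0,2.5,0],[0,0,4,0],[0,0,5,0],[0,0,5.5,0],[0,0,6,0],[0,0,6.5,0],[0,0,7,0],[0,0,7.5,0],[0,0,8,0],[0,0,8.5,0],[0,0,9,0],[0,0,9.5,0],[0,0,10,0],[0,0,10.2,0],[0,0,10.4,0],[0,0,10.4,0]]'
```

```text
time_s: 3.85
ee_pos: [0.5263, 0.028, 0.1009]
orientation: [3.141, -0.0, -3.141]
ft_force: [-1.0, 0.3, 0.4]
grip_width: 0.0002
```

```bash
python3 -m creep '[[0,0,0.2,0],[0,0,0.3,0],[0,0,0.4,0],[0,0,0.4,0]]'; python3 -m creep '[[0,0,0.1,0],[0,0,0.1,0]]'
python3 - <<'E'
from h import *
im=vision.get_image("scene");save(im,"s2.png",(210,90,350,245),4.5)
E
```

```text
time_s: 4.25
ee_pos: [0.5263, 0.0279, 0.0981]
orientation: [3.142, 0.0, -3.141]
ft_force: [-3.3, -0.1, 6.5]
grip_width: 0.0007
time_s: 4.45
ee_pos: [0.5263, 0.028, 0.0981]
orientation: [3.142, 0.001, -3.141]
ft_force: [-4.7, 0.8, 8.5]
grip_width: 0.0003
```

View pics/s2.png

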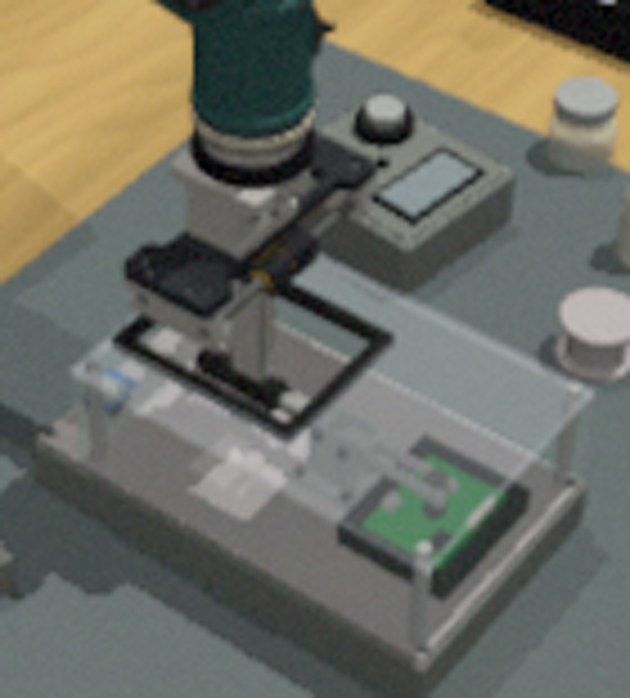

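The lever is visibly level (grip around (245,378)) and the tool stalled at z = 0.098, which is the stop height. One harder push will confirm it's on the stop, then I'll withdraw straight up.

```bash
python3 -m creep '[[0,0,0.2,0],[0,0,0.3,0],[0,0,0.3,0]]'; python3 -m creep '[[0,0,-0.5,0],[0,0,-1.5,0],[0,0,-3.5,0],[0,0,-6,0],[0,0,-9,0],[0,0,-11,0],[0,0,-11,0],[0,0,-11,0]]'
python3 - <<'E'
from h import *
np.set_printoptions(precision=4,suppress=True)
s=sense();print(s["ee_pos"],s["orientation"])
im=vision.get_image("scene");save(im,"s3.png",(210,130,350,245),5)
w=vision.get_image("wrist");save(w,"w3.png",s=1.5)
p=np.array([.411,.348,.0755])
d=R.from_euler("xyz",s["orientation"]).as_matrix().T@(p-s["ee_pos"]);print("to button tool cm",d*100)
E
```

```text
time_s: 4.8
ee_pos: [0.5264, 0.0279, 0.0978]
orientation: [-3.141, 0.002, -3.141]
ft_force: [-9.2, -0.6, 19.2]
grip_width: 0.0006
time_s: 5.6
ee_pos: [0.5265, 0.0279, 0.2028]
orientation: [3.141, 0.0, -3.141]
ft_force: [-0.7, -0.1, 0.1]
grip_width: 0.0006
[0.5265 0.0279 0.2028] [ 3.1414  0.0001 -3.1412]
to button tool cm [11.539  32.0092 12.7359]
```

View pics/s3.png

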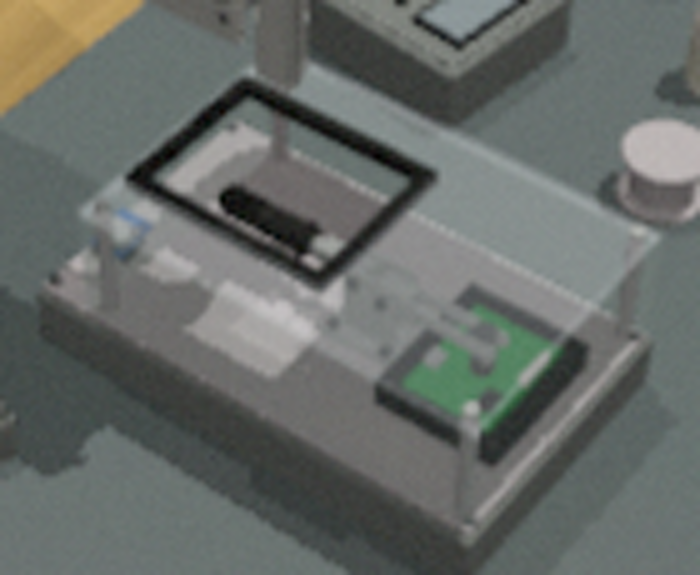

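View pics/w3.png

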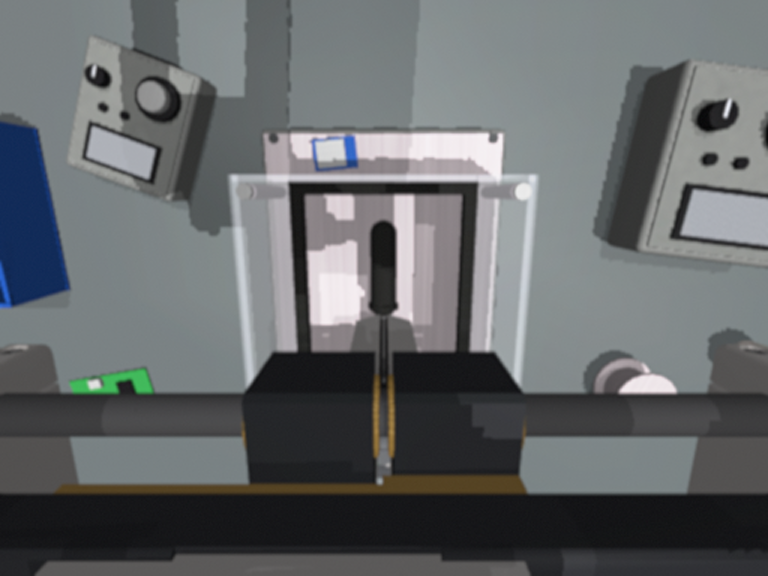

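Lever is down: in the scene crop the grip lies flat at (222,190) to (325,245), below the window strip, and in the wrist view it lies at (383,222) to (383,310). The stall at 19 N confirmed the stop. Next is the start button on the large tester.

```bash
python3 -m creep '[[0.3,1,0,0],[1.1,3,0,0],[2.2,6,0,0],[3.6,10,0,0],[5,14,0,0],[6.5,18,0,0],[7.9,22,0,0],[9.3,26,0,0],[10.4,29,0,0],[11.1,31,0,0],[11.5,32,0,0],[11.5,32,2,0],[11.5,32,5,0],[11.5,32,7,0],[11.5,32,8,0],[11.5,32,8,0],[11.5,32,8,0]]'
python3 - <<'E'
from h import *
np.set_printoptions(precision=4,suppress=True)
s=sense();print(s["ee_pos"],s["ft_force"])
w=vision.get_image("wrist");save(w,"w4.png",s=1.5)
t=vision.get_image("scene");save(t,"s4.png",(210,60,350,190),5)
g=w["pixels"].min(2).astype(int)
E
```

```text
time_s: 7.4
ee_pos: [0.4116, 0.3479, 0.1242]
orientation: [3.141, 0.001, 3.142]
ft_force: [-0.3, 0.3, 0.5]
grip_width: 0.0008
[0.4116 0.3479 0.1242] [-0.3212  0.3148  0.5336]
```

View pics/w4.png

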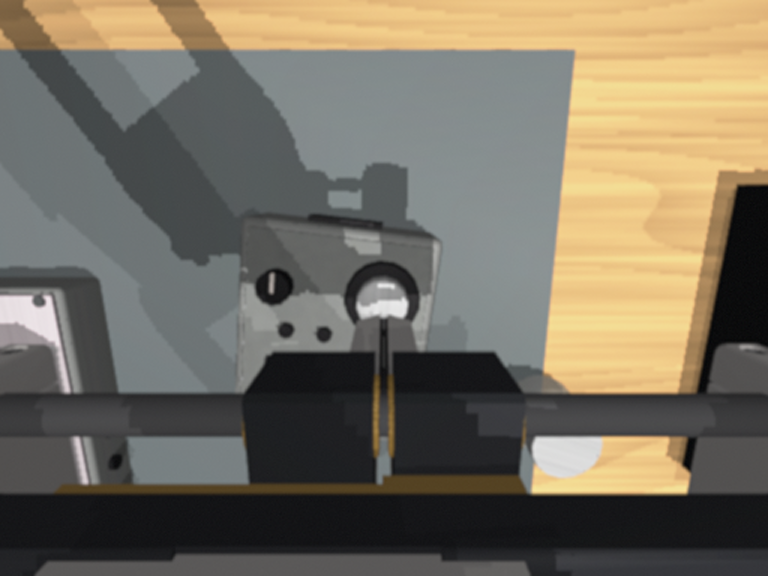

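View pics/s4.png

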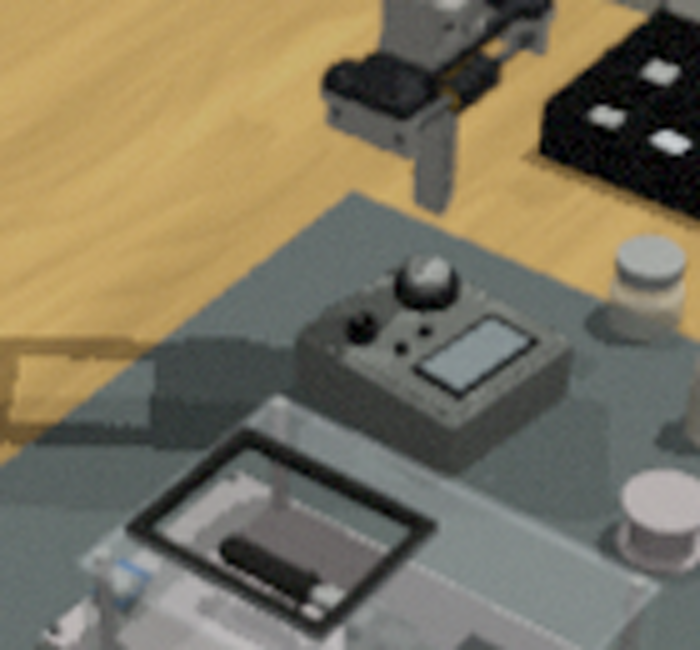

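In the wrist view the button (383,300) is in line with the fingers (384,330). It's the round steel one in the black housing on the large tester, and the knob at (274,286) is clear. Pressing now.

```bash
python3 -m creep '[[0,0,1.5,0],[0,0,3,0],[0,0,4,0],[0,0,4.5,0],[0,0,4.7,0],[0,0,4.9,0],[0,0,5.1,0],[0,0,5.1,0]]';python3 -m creep '[[0,0,0.2,0],[0,0,0.3,0],[0,0,0.3,0]]'
```

```text
time_s: 8.3
ee_pos: [0.4113, 0.348, 0.073]
orientation: [3.141, 0.001, -3.141]
ft_force: [-1.8, -2.2, 2.5]
grip_width: 0.0005
time_s: 8.6
ee_pos: [0.4115, 0.3481, 0.0703]
orientation: [3.141, 0.001, -3.141]
ft_force: [-2.3, -1.2, 5.7]
grip_width: 0.0004
```

```bash
python3 -m creep '[[0,0,0.2,0],[0,0,0.3,0],[0,0,0.3,0]]';python3 -m creep '[[0,0,0.2,0],[0,0,0.2,0],[0,0,0.2,0]]'
```

```text
time_s: 8.9
ee_pos: [0.4116, 0.3482, 0.07]
orientation: [3.14, 0.002, -3.141]
ft_force: [-5.8, -5.2, 16.1]
grip_width: 0.0005
time_s: 9.2
ee_pos: [0.4117, 0.3482, 0.0699]
orientation: [3.14, 0.002, -3.141]
ft_force: [-7.9, -6.5, 22.6]
grip_width: 0.0003
```

The tool stalled at z = 0.070 (6 mm of travel) while the force rose from 6 to 23 N, so the button is fully in. Now releasing.

```bash
python3 -m creep '[[0,0,-0.5,0],[0,0,-1.5,0],[0,0,-3.5,0],[0,0,-6.5,0],[0,0,-10,0],[0,0,-13,0],[0,0,-14,0],[0,0,-14,0],[0,0,-14,0],[0,0,-14,0]]'
python3 - <<'E'
from h import *
np.set_printoptions(precision=4,suppress=True)
s=sense();print(s["ee_pos"],s["ft_force"])
t0=np.load("pics/scene0.npy",allow_pickle=True).item()
t=vision.get_image("scene");save(t,"s5.png",(190,60,350,245),3.2);save(t,"s5f.png",s=1.5)
for im in(t0,t): print("btn",dep(im,[(294.88,113.44)]),"grip",dep(im,[(210+262/5,130+215/5)]))
E
```

```text
time_s: 10.2
ee_pos: [0.4104, 0.3473, 0.2019]
orientation: [-3.139, -0.004, -3.141]
ft_force: [-0.0, 0.4, 0.0]
grip_width: 0.0004
[0.4104 0.3473 0.2019] [-0.0115  0.4482  0.035 ]
btn [[0.4113 0.349  0.075 ]] grip [[0.4865 0.064  0.0457]]
btn [[0.4137 0.3452 0.0783]] grip [[0.517  0.0254 0.0937]]
```

View pics/s5.png

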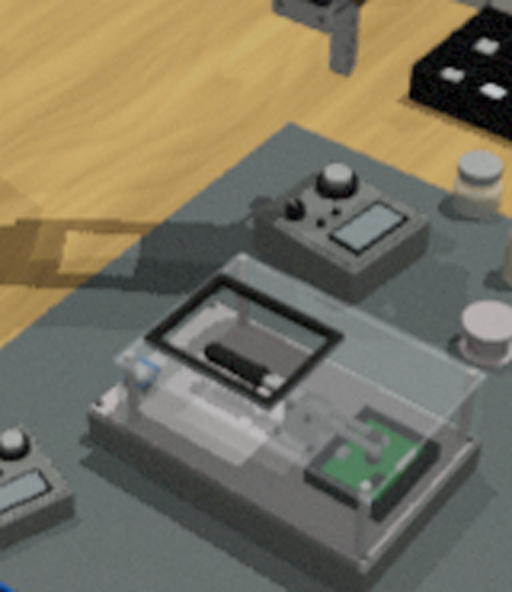

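View pics/s5f.png

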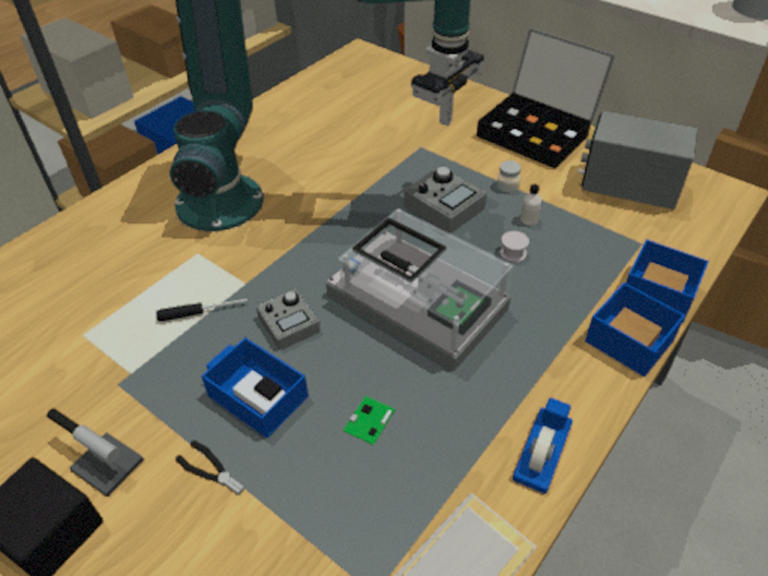

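Button at (442,175) is back out, the lever at (398,262) is still down, and everything else is where it was. The arm is clear of everything, so I'm handing in.

```bash
python3 -c "
from cell import manip;print(manip.job_done())"
```

```text
the job is handed in; nothing more can be done
None
```

The lever is down on its stop, the start button has been pressed fully in and released, and the job is handed in, at about 10 s of the 42 s allowed.

- **Lever:** I pressed it with the shut fingers through the middle of the window. It stopped at z = 0.098 m with 19 N on it, which is the stop height given. Later pictures show it still level. I saw no contact with the guard or its edge strip in the pictures; the shut fingers were centred in the window.
- **Start button:** I then pressed the button on the larger tester. It bottomed at z = 0.070 m, about 6 mm in, at up to 23 N, and came back out when released.
- **Last checks:** After I let go, the button top read z ≈ 0.078 m against 0.075 m before, which I take as depth noise. The robot was clear of everything with no force on the wrist. By eye, the board and all loose things in the last picture lie where they were.
- **Disagreement:** The two views placed the window about 4 mm apart along x, well inside its clearance. The lever tip rays missed each other by 6 mm, so I used the depth slope for its angle.

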